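# Hold a glass test plate in the strain viewer's light

### The arm

A 6-joint arm with a two-finger parallel gripper is mounted at the origin on the work surface. World frame = base frame: x ahead of the robot, y to its left, z up, the work surface at z = 0. Lengths are in m, angles in rad, forces in N, time in s.
With the tool pointing down it reaches from about 0.375 to 0.9 m from the base axis. Payload 3.1 kg.
Tool frame: the origin (TCP) lies at the very end of the fingers, on their centre line; the grasp point (between the pads) lies 19 mm behind it; z points along the fingers, y is the line along which they close (so a half turn about z gives the same grasp; the last joint's range is limited). The gripper opens to 87 mm and grips with 3 to 60 N. Pads are 19 mm wide; open, the fingers measure 117 mm over their backs; the gripper's body (75 mm by 190 mm) begins 51 mm behind the grasp point.
Start: joints at [1.022, 0.527, 1.433, -0, 1.181, -0.178], TCP at [0.226, 0.583, 0.223] pointing down, gripper open.
Joint ranges: [-3.08, 3.08], [-0.75, 2.2], [0.22, 2.44], [-1.43, 4.57], [0, 2.65], [-2.85, 2.85]. Speed limits (rad/s): [2.79, 2.79, 3.14, 3.14, 3.14, 3.14].

### API

Orientations are given as a unit quaternion [x, y, z, w].
In Python, from rig import robot gives the robot as it stands. The module is installed in compiled form; this text tells all that it offers.
- The arm moves only by the tool servo_tool, never from a script. Its argument "rows" is one flat list of numbers, 5 for each row, row after row: the closure, from -1 (fully open) to 1 (shut), so that 0 is half open, then the shift along the tool's x, y, z in m, then the turn about the tool's z in degrees. A call has 1 to 5 rows; each row shifts and turns the commanded pose from where the row before left it, along the tool's axes as they then stand; what a row does not reach is not made up. A row lasts 1/12 s, in which the tool goes at most 41.7 mm and 7.16 degrees, less where a joint would pass 70% of its speed; a pose out of reach is approached as far as the arm can. A call with a gripper value outside its range is refused whole. The fingers move at their own pace and stop on an object; "newtons" is the grip in N (left out, the last holds). Time passes only in rows, so rows that do not move let the fingers close. It gives the time, the measured TCP pose, the force, the opening and the grip force at its end, in the units of the state.
- robot.get_obs(): the state, without advancing time (a new reading comes with each control period).
- robot.camera(name): name is "side" or "top"; returns a dict with "pixels" (420x560x3 uint8, red, green, blue), "intrinsics" (3x3 intrinsics, pixels), "dist" ([k1, k2, p1, p2, k3] as OpenCV has them; the pictures are not rectified), "rvec" (rotation vector, rad) and "tvec" (3), from world to camera coordinates, as OpenCV has them. Camera axes: x right, y down, z forward; pixel columns grow to the right and rows downward; lengths in m; the calibration is good to about 2 mm. A picture is of the moment at which its call begins. There is no depth.
- robot.hand_in(): hands the job in; it is judged then, once.
Trained networks look in a picture, given as the dict that the camera call returned (one of the last four; its "shot" number tells which), for a name from the list of things; names that differ only in an ending like _2 or _b are one class to them, and where a whole thing is asked for, a point or a joint stands for the part that bears it (a point fixed in the world has none). Each returns a list of dicts, best first, with "score" (0 to 1); they miss things now and then, are a little off and sometimes report something else, mostly with a low value. They report only what shows in the picture. A call takes as long as a camera call. They do not tell look-alikes from the thing itself.
- robot.spot_in(picture, query): "at" ([x, y, z] in m, in world coordinates, good to about 4 mm: the middle of the surface that is visible of it).
- robot.outline_of(picture, query): "region" (420x560 bool, what is visible of it).
- robot.place_of(picture, query): "at" ([x, y, z] in m, in world coordinates, good to about 4 mm: a listed point, or the origin of a listed thing).
The state is a dict: "time": time; "q": joint angles; "joint_velocities": joint speeds; "joint_torque": joint torques, N m; "position": TCP position; "tool_rot": TCP orientation; "ft_force": force on the tool from outside, world axes, zero at the start; "moment": the same for the moment, N m; "grip_width": finger opening in m; "grip_force": force on a finger pad.
Only numpy, scipy, OpenCV 4.12 (cv2) and the standard library are available. Lean on these libraries where they do the work, as an engineer would, in place of code of your own. Each camera call takes 0.05 s, during which the arm holds its last target. There are 200 camera calls.

### The job

Slide the tallest of the three glass plates straight up out of the slotted rack, gripping it only by its two upright frosted edges so that its clear faces stay untouched. Hold it upright in the light path of the strain viewer, midway between the two heads, with its clear faces square to the light and the light passing through the middle of its lower half, and finish while still holding it there. Do not let the plate or the gripper touch the viewer, and leave the other plates and everything else on the bench where they are.

Things in the scene. Friction and masses are not known exactly. Their poses are not given: they have to be found in the camera images.
- coupon: tallest of three glass plates standing in the rack: 44 mm wide (x), 10 thick (y), 90 high (z), about 100 g. Broad faces (+y, -y) are clear, not to be touched; the narrow edges all round are frosted white, 3 mm deep. Grip the two upright edges (+x, -x), 44 mm apart. Origin: centre of its underside, at the start on the slot floor 8 mm above the bench (top at 98 mm)
- coupon_window (a point): centre of the lower half of the tallest plate, 22.5 mm above its underside, in the middle of its width and thickness; this is the spot the light has to go through. Axes as the plate's
- coupon_mid: the middle plate in the rack: same width and thickness, only 70 mm high; stays where it is
- coupon_short: the shortest plate in the rack: same width and thickness, only 54 mm high; stays where it is
- rack: wooden block, 75 (x) by 170 (y) by 32 mm high, screwed down; three slots 50 mm apart along its y (at -50, 0, +50 mm), each 47 (x) by 13 (y) mm and 24 mm deep, floor 8 mm above the bench. The plates stand in them, axes parallel to the rack's; any plate may be in any slot. Origin: centre of its underside
- viewer: strain viewer fixed to the bench: base rail 60 (x) by 300 (y) by 18 mm high with two black heads facing each other along y: lamp head at +y (bright lens, fins behind), viewing head at -y (dark lens, eyepiece behind). 120 mm gap between lens rings, open above; heads 66 mm wide (x), tops 144 mm above the bench; 332 mm long over all. Origin: centre of the underside
- beam (a point): point on the light path midway between the two lenses, 110 mm above the bench. The light (about 16 mm across) runs along its y, which is the viewer's y; x lies level across the light, z up
- tape: yellow tape measure standing upright, 66 x 36 x 62 mm; bystander; origin: centre of its underside
- pencil: flat red carpenter's pencil lying on the bench, 13 x 172 x 8 mm, long in its y; bystander; origin: centre of its underside
- drill: red and black cordless drill standing on its battery, about 80 mm wide (x), 280 mm long (y), 210 mm high; bystander; origin: centre of its underside
- glue: yellow glue bottle, 54 mm across, 160 mm high; bystander; origin: centre of its underside
- screw_jar: closed glass jar, 68 mm across, 85 mm high; bystander; origin: centre of its underside
- offcut: flat offcut of light wood, 70 x 130 x 22 mm; bystander; origin: centre of its underside
Things that resemble listed ones, but are neither listed nor needed, are in the scene too. What is shaped like the rack but red is not meant. What is shaped like the coupon but purple is not meant.

How it is judged:
By the outcome, as a careful person would: the job done as asked, in the order asked, and still so for the second after the job is handed in, while the arm keeps its last pose, push and grip.
It also fails if it takes over 46 s, if anything falls off the work surface, if the arm or the gripper's body presses on something with over 40 N, if the wrist force passes 120 N, or if a joint passes its speed limit or range.

## Working session

There is one attempt and no reset: what is moved stays moved. The work goes in short steps, Python scripts to look and compute and a tool call to move; the robot and the scene stay as the last step left them, time stands still between calls to the robot, and variables do not carry over. Pictures are saved under pics/ and viewed, at most 10 in all, crops included, and the job is handed in when it is done.

Besides the shell and the picture viewer there is one more tool, called after "Request:" in YAML: its name, and indented under it one key for each argument. servo_tool: Moves the arm, as the interface text tells. Its arguments: {"type":"object","properties":{"rows":{"type":"array","items":{"type":"number"}},"newtons":{"type":"number"}},"required":["rows"]}

```bash
mkdir -p pics
cat > h.py <<'E'
import numpy as np, cv2
from rig import robot
def shot(n,f):
    p=robot.camera(n); cv2.imwrite('pics/'+f,p['pixels'][...,::-1]); return p
def proj(p,X):
    return cv2.projectPoints(np.float64(X).reshape(-1,1,3),np.float64(p['rvec']),np.float64(p['tvec']),np.float64(p['intrinsics']),np.float64(p['dist']))[0].reshape(-1,2)
def ray(p,uv,z):
    R=cv2.Rodrigues(np.float64(p['rvec']))[0];C=-R.T@np.float64(p['tvec']).ravel()
    n=cv2.undistortPoints(np.float64(uv).reshape(-1,1,2),np.float64(p['intrinsics']),np.float64(p['dist'])).reshape(-1,2)
    d=np.c_[n,np.ones(len(n))]@R
    return C+d*((z-C[2])/d[:,2])[:,None]
E
python3 - <<'E'
from h import *
np.set_printoptions(precision=4,suppress=True)
a=shot('top','t1.png');b=shot('side','s1.png')
for n,p in(('top',a),('side',b)):
    for q in ['coupon','coupon_mid','coupon_short','coupon_window','rack','viewer','beam','tape','glue','drill','screw_jar']:
        for r in robot.place_of(p,q)[:4]: print(n,q,np.round(r['at'],4),round(r['score'],2),proj(p,r['at']).round()[0])
o=robot.get_obs();print(o)
E
```

```text
top coupon [0.5423 0.2397 0.0116] 0.58 [233. 217.]
top coupon [0.6109 0.1474 0.0037] 0.5 [261. 196.]
top coupon [0.6049 0.0004 0.0009] 0.33 [305. 198.]
top coupon_mid [0.5289 0.2882 0.0095] 0.41 [219. 221.]
top coupon_short [0.5132 0.3344 0.0101] 0.47 [205. 226.]
top coupon_window [0.547  0.2406 0.0347] 0.63 [232. 215.]
top coupon_window [0.6139 0.1434 0.0252] 0.42 [262. 194.]
top rack [0.5322 0.2922 0.0035] 0.97 [218. 221.]
top rack [0.3312 0.3412 0.0041] 0.57 [203. 282.]
top rack [0.4525 0.5359 0.0023] 0.55 [146. 245.]
top viewer [ 0.5009 -0.3099 -0.0016] 0.67 [398. 227.]
top beam [ 0.5037 -0.3104  0.1105] 0.84 [407. 222.]
top tape [ 0.6075 -0.002   0.0007] 0.69 [306. 197.]
top glue [ 0.7495 -0.1835 -0.0016] 0.54 [358. 155.]
top drill [ 0.7739  0.0562 -0.0004] 0.75 [287. 149.]
top drill [0.5268 0.2903 0.0079] 0.46 [218. 222.]
top screw_jar [ 0.7419 -0.2716 -0.0026] 0.57 [383. 157.]
side coupon [ 0.6154  0.1475 -0.0009] 0.78 [252. 258.]
side coupon [0.5428 0.2408 0.0069] 0.68 [272. 290.]
side coupon_mid [0.5285 0.2875 0.008 ] 0.73 [274. 308.]
side coupon_window [0.548  0.2387 0.0271
[... 401 characters left out ...]
glue [ 0.7528 -0.1799 -0.0044] 0.7 [234. 172.]
side glue [ 0.6034 -0.0003 -0.001 ] 0.53 [268. 218.]
side drill [0.7743 0.0574 0.0002] 0.8 [206. 225.]
side drill [0.5136 0.3376 0.0082] 0.51 [276. 328.]
{'time': 1.2, 'q': array([ 1.0225,  0.5275,  1.4327, -0.    ,  1.1814, -0.1785]), 'joint_velocities': array([-0.0005, -0.0005, -0.0014,  0.0029, -0.0005, -0.0013]), 'joint_torque': array([ -0.0007, -44.0024, -17.6985,   0.0633,   0.0504,  -0.    ]), 'position': array([0.2258, 0.5827, 0.2225]), 'tool_rot': array([ 0.1838,  0.983 , -0.    ,  0.    ]), 'ft_force': array([-0.0833, -0.1368, -0.0113]), 'moment': array([-0.0327,  0.0183,  0.0272]), 'grip_force': 0.0, 'grip_width': 0.08698774769534588}
```

View pics/t1.png

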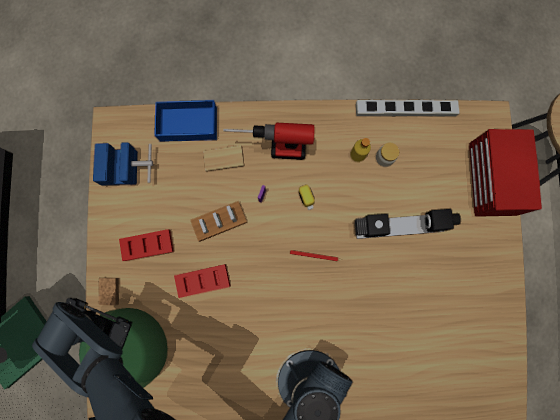

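View pics/s1.png

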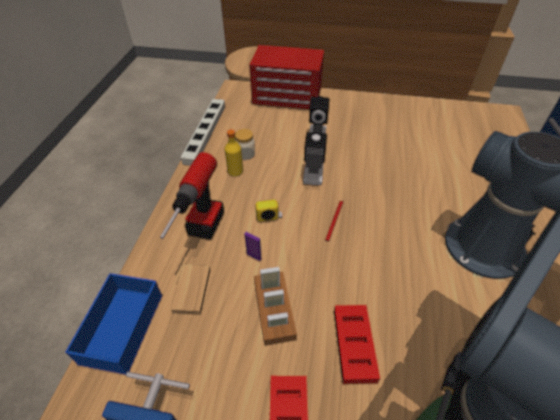

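Run:
```python
import cv2,numpy as np
a=cv2.imread('pics/t1.png');b=cv2.imread('pics/s1.png')
f=lambda i,x,y,w,h:cv2.resize(i[y:y+h,x:x+w],(400,300),interpolation=cv2.INTER_CUBIC)
cv2.imwrite('pics/c1.png',np.vstack([np.hstack([f(a,180,190,80,60),f(b,220,255,120,90)]),np.hstack([f(a,345,180,120,90),f(b,260,90,140,105)])]))
```

```text
(no output)
```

View pics/c1.png

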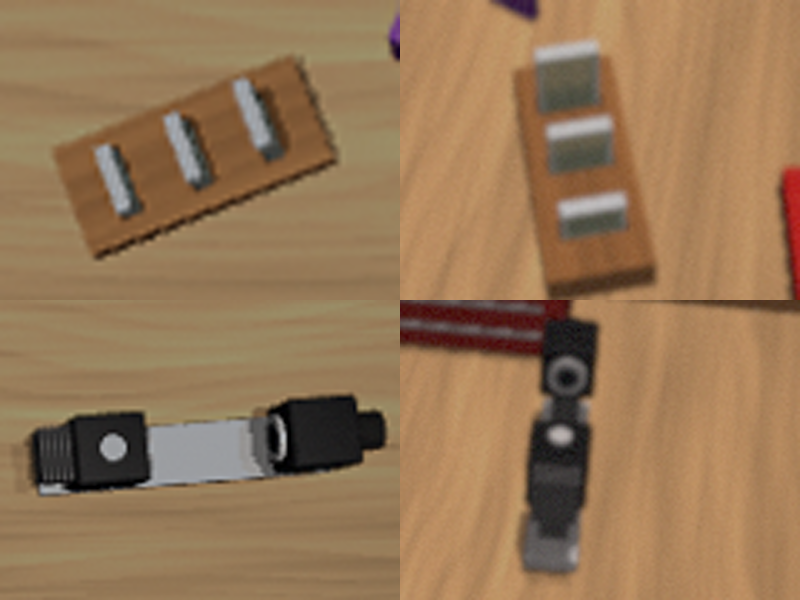

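```bash
cat > fit.py <<'E'
from h import *
from scipy.optimize import minimize
def box(cx,cy,z0,z1,w,l):
    return np.array([[cx+sx*w/2,cy+sy*l/2,z] for sx in(-1,1) for sy in(-1,1) for z in(z0,z1)])
def world(P,s):
    c,n=np.cos(s[2]),np.sin(s[2]); return np.c_[s[0]+c*P[:,0]-n*P[:,1],s[1]+n*P[:,0]+c*P[:,1],P[:,2]]
K=8
def sil(p,parts,s,x0,y0,w,h):
    m=np.zeros((h*K,w*K),np.uint8)
    for P in parts:
        uv=(proj(p,world(P,s))-[x0,y0]+.5)*K
        cv2.fillConvexPoly(m,cv2.convexHull(np.round(uv).astype(np.int32)),1)
    return cv2.resize(m.astype(np.float32),(w,h),interpolation=cv2.INTER_AREA)
def fit(obs,parts,s0):
    prep=[]
    for p,r in obs:
        ys,xs=np.where(r);x0,y0=xs.min()-10,ys.min()-10;w,h=np.ptp(xs)+21,np.ptp(ys)+21
        prep.append((p,r[y0:y0+h,x0:x0+w].astype(np.float32),x0,y0))
    def cost(v):
        s=[v[0],v[1],v[2]]
        return sum(np.abs(sil(p,parts,s,x0,y0,t.shape[1],t.shape[0])-t).sum()/t.sum() for p,t,x0,y0 in prep)
    S=np.array([s0]+[np.array(s0)+d for d in np.diag([.006,.006,.06])])
    o=minimize(cost,s0,method='Nelder-Mead',options=dict(initial_simplex=S,xatol=1e-5,fatol=1e-5))
    return o.x,o.fun
def outl(p,q,near):
    best=None
    u=proj(p,near)[0]
    for r in robot.outline_of(p,q):
        ys,xs=np.where(r['region']); d=np.hypot(xs.mean()-u[0],ys.mean()-u[1])
        if d<12 and (best is None or r['score']>best[1]): best=(r['region'],r['score'],d,len(xs))
    print(q,best and best[1:]); return best and best[0]
E
python3 - <<'E'
from fit import *
a=shot('top','t2.png');b=shot('side','s2.png')
def run(q,near,parts,s0):
    O=[(p,outl(p,q,near)) for p in(a,b)]
    O=[o for o in O if o[1] is not None]
    for os in ([O] if len(O)<2 else [O,O[:1],O[1:]]):
        x,f=fit(os,parts,s0); print(q,x[:2].round(4),np.degrees(x[2]).round(2),round(f,3))
    return O
run('rack',[.53,.29,.03],[box(0,0,0,.032,.075,.17)],[.53,.29,.3])
run('coupon',[.545,.24,.065],[box(0,0,.032,.098,.044,.010)],[.543,.24,.3])
V=[box(0,0,0,.018,.06,.3),box(0,.1,.018,.144,.066,.06),box(0,-.1,.018,.144,.066,.06)]
O=run('viewer',[.501,-.31,.05],V,[.501,-.31,.07])
np.save('v.npy',np.array([o[1] for o in O]))
# white tops
for p in (a,):
    g=p['pixels'].astype(int)
    m=((g.min(2)>165)&(np.ptp(g,axis=2)<25))
    n,l,st,c=cv2.connectedComponentsWithStats(m.astype(np.uint8))
    for i in range(1,n):
        if 190<c[i][0]<245 and 200<c[i][1]<245 and st[i][4]>8: print(c[i],st[i])
    # rail pixels
    m2=((g.min(2)>140)&(np.ptp(g,axis=2)<25)); m2[:, :345]=0;m2[:,465:]=0;m2[:200]=0;m2[250:]=0
    ys,xs=np.where(m2);P=ray(p,np.c_[xs,ys],.018)[:,:2]
    r=cv2.minAreaRect(P.astype(np.float32)*1000);print('rail',r,len(xs))
E
```

```text
rack (0.88, np.float64(0.932170674367409), 980)
rack (0.62, np.float64(10.521845617340382), 1625)
rack [0.5286 0.289 ] 20.47 0.827
rack [0.5308 0.2885] 21.12 0.314
rack [0.5273 0.2893] 20.35 0.475
coupon None
coupon (0.79, np.float64(0.8712581215474376), 335)
coupon [0.5459 0.2429] 18.97 0.1
viewer (0.73, np.float64(2.9282331119912524), 2151)
viewer (0.8, np.float64(2.754541953632453), 1796)
viewer [ 0.5025 -0.3132] 3.38 0.202
viewer [ 0.5045 -0.3131] 2.73 0.104
viewer [ 0.5016 -0.3139] 3.59 0.069
rail ((502.10443115234375, -289.8952331542969), (57.722801208496094, 250.63546752929688), 3.2828257083892822) 596
```

```bash
cat > rk.py <<'E'
from fit import *
def rackfit(a,b,s0,dump=None):
    parts=[box(0,0,0,.032,.075,.17),box(0,-.05,.03,.098,.044,.01),box(0,0,.03,.078,.044,.01),box(0,.05,.03,.062,.044,.01)]
    O=[];vis=[]
    for p in(a,b):
        H=sil(p,parts,s0,0,0,560,420)
        k=np.ones((3,3),np.uint8)
        m=np.full(H.shape,0,np.uint8); m[cv2.dilate(H,k,iterations=5)>.5]=2; m[H>.5]=3
        m[cv2.erode(H,k,iterations=3)>.5]=1
        ys,xs=np.where(m>0);sl=np.s_[ys.min()-12:ys.max()+12,xs.min()-12:xs.max()+12]
        img=p['pixels'][sl].copy();mm=m[sl].copy()
        cv2.grabCut(img,mm,None,np.zeros((1,65)),np.zeros((1,65)),6,cv2.GC_INIT_WITH_MASK)
        f=np.zeros(H.shape,bool);f[sl]=(mm==1)|(mm==3);O.append((p,f))
        im=img.copy();c=cv2.resize(im,None,fx=5,fy=5);cs,_=cv2.findContours(cv2.resize(f[sl].astype(np.uint8),None,fx=5,fy=5,interpolation=0),0,2)
        cv2.drawContours(c,cs,-1,(0,255,255),1);vis.append((c,sl))
    res=[]
    for os in(O,O[:1],O[1:]):
        x,fv=fit(os,parts,s0);res.append(x);print(x[:2].round(4),np.degrees(x[2]).round(2),round(fv,3))
    for (c,sl),p in zip(vis,(a,b)):
        for P in parts:
            w=world(P,res[0]);uv=(proj(p,w)-[sl[1].start,sl[0].start]+.5)*5
            for i in range(8):
                for j in range(i):
                    if (np.abs(P[i]-P[j])>1e-9).sum()==1: cv2.line(c,tuple(uv[i].astype(int).tolist()),tuple(uv[j].astype(int).tolist()),(0,255,0),1)
    h=560
    cv2.imwrite('pics/'+dump,np.hstack([cv2.resize(c,(400,int(c.shape[0]*400/c.shape[1])))[:590] if 0 else cv2.copyMakeBorder(c[:590,:400],0,590-min(590,c.shape[0]),0,400-min(400,c.shape[1]),0) for c,_ in vis])[...,::-1])
    return res
E
python3 - <<'E'
from rk import *
a=robot.camera('top');b=robot.camera('side')
rackfit(a,b,[.53,.289,.33],'r1.png')
E
```

```text
[0.5292 0.2875] 20.81 0.08
[0.53   0.2857] 20.74 0.043
[0.5289 0.288 ] 20.72 0.03
```

View pics/r1.png

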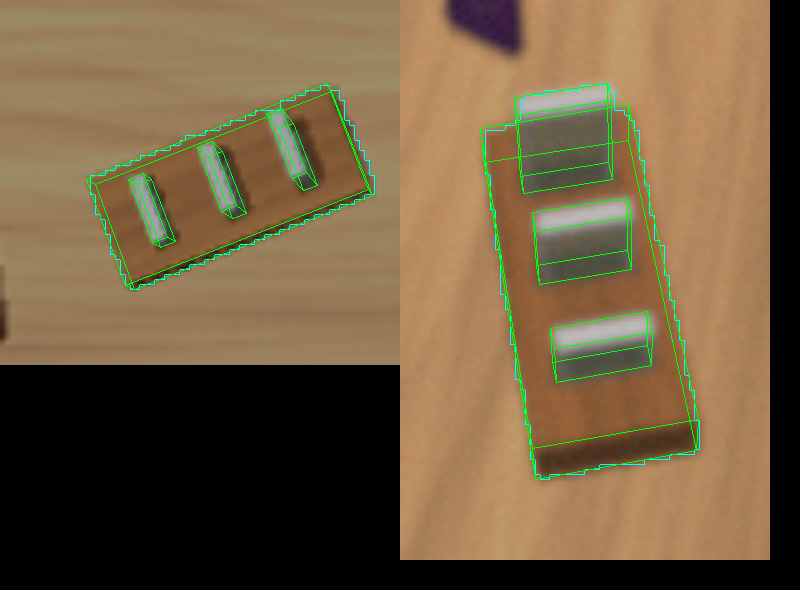

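The wooden rack is at top (219,221). The tallest plate is in its right-hand slot, top (232,213) / side (270,278), and its face is visibly the tallest in the crop. The other two plates are mid (218,221) and short (205,226). The purple plate at top (262,193) and the red racks at (146,245) and (203,282) are look-alikes. The box fit agrees with both pictures: plate at (0.5465, 0.2405), yaw 20.75°.

Request:
servo_tool:
  rows: [-1, -0.028, -0.0135, 0, 0, -1, -0.028, -0.0135, 0, 0, -1, -0.028, -0.0135, 0, 0, -1, -0.028, -0.0135, 0, 0, -1, -0.028, -0.0135, 0, 0]
  newtons: 25

```text
time: 2.12
position: [0.3327, 0.4682, 0.2227]
tool_rot: [0.184, 0.983, 0.0, 0.0]
ft_force: [0.2, 0.3, 0.3]
grip_width: 0.0872
grip_force: 0.0
```

Request:
servo_tool:
  rows: [-1, -0.028, -0.0135, 0, 0, -1, -0.028, -0.0135, 0, 0, -1, -0.028, -0.0135, 0, 0, -1, -0.028, -0.0135, 0, 0, -1, -0.028, -0.0135, 0, 0]

```text
time: 2.53
position: [0.4391, 0.3545, 0.2227]
tool_rot: [0.184, 0.983, 0.0, 0.0]
ft_force: [0.1, 0.7, 0.6]
grip_width: 0.0867
grip_force: 0.0
```

Request:
servo_tool:
  rows: [-1, -0.028, -0.0135, 0, 0, -1, -0.028, -0.0135, 0, 0, -1, -0.028, -0.0135, 0, 0, -1, -0.028, -0.0135, 0, 0, -1, -0.028, -0.0135, 0, 0]

```text
time: 2.95
position: [0.5452, 0.2408, 0.2227]
tool_rot: [0.184, 0.983, 0.0, 0.0]
ft_force: [1.0, 1.2, -1.5]
grip_width: 0.0869
grip_force: 0.0
```

Request:
servo_tool:
  rows: [-1, 0, 0, 0, 6.9, -1, 0, 0, 0, 6.9, -1, 0, 0, 0, 6.9, -1, 0, 0, 0, 6.9, -1, 0, 0, 0, 6.9]

```text
time: 3.37
position: [0.5444, 0.2419, 0.2225]
tool_rot: [0.47, 0.883, -0.0, -0.0]
ft_force: [-0.2, -0.0, -0.3]
grip_width: 0.087
grip_force: 0.0
```

Request:
servo_tool:
  rows: [-1, 0, 0, 0, 6.8, -1, 0, 0, 0, 6.8, -1, 0, 0, 0, 0, -1, 0, 0, 0, 0]

```text
time: 3.7
position: [0.5443, 0.2421, 0.2226]
tool_rot: [0.567, 0.824, -0.0, 0.0]
ft_force: [-1.1, 0.0, 0.2]
grip_width: 0.0872
grip_force: 0.0
```

Request:
servo_tool:
  rows: [-1, -0.002, 0.0015, 0.033, 0, -1, 0, 0, 0.033, 0, -1, 0, 0, 0.025, 0, -1, 0, 0, 0, 0, -1, 0, 0, 0, 0]

```text
time: 4.12
position: [0.5455, 0.2406, 0.1305]
tool_rot: [0.568, 0.823, -0.001, -0.001]
ft_force: [-0.4, -0.4, 0.6]
grip_width: 0.0869
grip_force: 0.0
```

Run:
```python
from fit import *
a=robot.camera('top');b=robot.camera('side')
o=robot.get_obs();print(o['position'])
t=np.r_[o['position'][:2]]
ims=[]
for p in(a,b):
    uv=proj(p,[[*t,o['position'][2]],[.5465,.2405,.098]]);print(uv)
    c=proj(p,[.5465,.2405,.1])[0].astype(int);im=p['pixels'][c[1]-45:c[1]+45,c[0]-30:c[0]+30]
    im=cv2.resize(im,(400,600),interpolation=cv2.INTER_CUBIC);P=world(box(0,0,.032,.098,.044,.01),[.5465,.2405,np.radians(20.8)])
    for q in (proj(p,P)-c+[30,45]+.5)*400/60: cv2.circle(im,tuple(q.astype(int).tolist()),3,(0,255,0),-1)
    ims.append(im)
cv2.imwrite('pics/g1.png',np.hstack(ims)[...,::-1])
```

```text
[0.54772212 0.24114452 0.13305827]
[[228.50558954 210.45203013]
 [229.97895831 212.32846262]]
[[268.28131029 260.66571387]
 [269.28749851 269.30528611]]
```

View pics/g1.png

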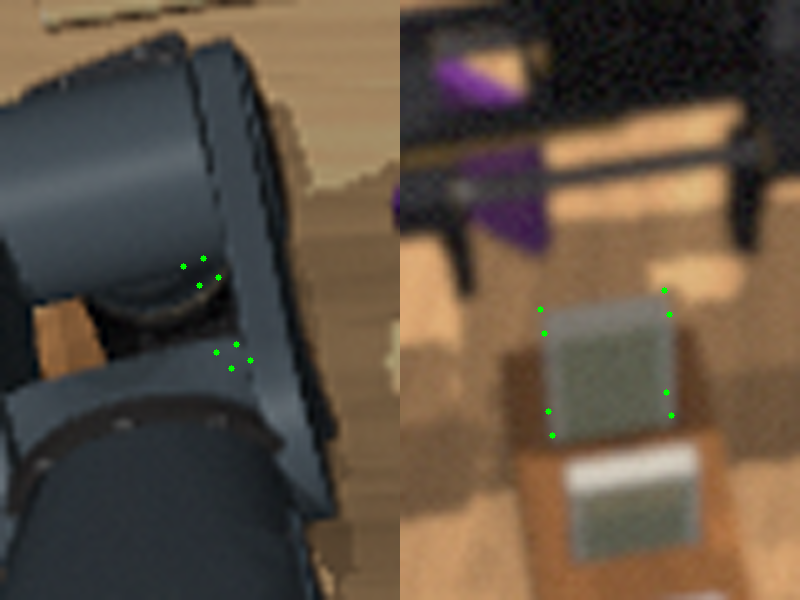

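The side crop shows the plate (crop 545-670, 300-440) centred between the fingertips (465 and 750), and the fit lies on it. Going down and gripping.

Request:
servo_tool:
  rows: [-1, 0, 0, 0.025, 0, -1, 0, 0, 0.025, 0, -1, 0, 0, 0.0205, 0, -1, 0, 0, 0, 0, -1, 0, 0, 0, 0]

```text
time: 4.63
position: [0.5471, 0.241, 0.0621]
tool_rot: [0.568, 0.823, 0.0, 0.0]
ft_force: [0.3, 0.6, -0.6]
grip_width: 0.0869
grip_force: 0.0
```

Request:
servo_tool:
  rows: [1, 0, 0, 0, 0, 1, 0, 0, 0, 0, 1, 0, 0, 0, 0, 1, 0, 0, 0, 0, 1, 0, 0, 0, 0]
  newtons: 25

```text
time: 5.05
position: [0.5468, 0.2409, 0.0619]
tool_rot: [0.568, 0.823, 0.001, 0.001]
ft_force: [-0.3, 0.1, 0.8]
grip_width: 0.0617
grip_force: 0.0
```

Request:
servo_tool:
  rows: [1, 0, 0, 0, 0, 1, 0, 0, 0, 0, 1, 0, 0, 0, 0, 1, 0, 0, 0, 0, 1, 0, 0, 0, 0]

```text
time: 5.47
position: [0.5464, 0.2408, 0.0611]
tool_rot: [0.568, 0.823, -0.0, -0.0]
ft_force: [0.3, -0.3, 1.1]
grip_width: 0.0438
grip_force: 25.0
```

Request:
servo_tool:
  rows: [1, 0, 0, -0.004, 0, 1, 0, 0, -0.007, 0, 1, 0, 0, -0.007, 0, 1, 0, 0, -0.007, 0, 1, 0, 0, -0.007, 0]

```text
time: 5.88
position: [0.5465, 0.2408, 0.094]
tool_rot: [0.568, 0.823, 0.0, 0.0]
ft_force: [-0.2, 0.1, -0.9]
grip_width: 0.044
grip_force: 25.0
```

Request:
servo_tool:
  rows: [1, 0, 0, -0.01, 0, 1, 0, 0, -0.015, 0, 1, 0, 0, -0.02, 0, 1, 0, 0, -0.02, 0, 1, 0, 0, -0.02, 0]

```text
time: 6.3
position: [0.5462, 0.2408, 0.1797]
tool_rot: [0.568, 0.823, 0.0, 0.0]
ft_force: [-0.9, 0.3, -1.2]
grip_width: 0.0436
grip_force: 25.0
```

Request:
servo_tool:
  rows: [1, 0, 0, -0.02, 0, 1, 0, 0, -0.02, 0, 1, 0, 0, -0.02, 0, 1, 0, 0, -0.01, 0, 1, 0, 0, 0, 0]

```text
time: 6.72
position: [0.548, 0.2412, 0.2515]
tool_rot: [0.568, 0.823, 0.002, 0.002]
ft_force: [0.0, 0.3, -0.5]
grip_width: 0.044
grip_force: 25.0
```

Run:
```python
from h import *
p=shot('side','s3.png');o=robot.get_obs();print(o['position'],o['tool_rot'],o['q'],o['grip_width'],o['ft_force'])
c=proj(p,[.547,.241,.2])[0].astype(int);x,y=max(c[0]-100,0),max(c[1]-60,0)
cv2.imwrite('pics/g2.png',cv2.resize(p['pixels'][y:y+150,x:x+200,::-1],(800,600),interpolation=cv2.INTER_CUBIC))
```

```text
[0.54689261 0.2409489  0.24952498] [0.56846383 0.8227068  0.00115185 0.00103051] [ 2.28155909e-01  4.59767488e-01  1.47527089e+00  2.69848837e-05
  1.20346328e+00 -1.33373546e-01] 0.043997261652542564 [-0.17892849  0.76303988 -1.93415379]
```

View pics/g2.png

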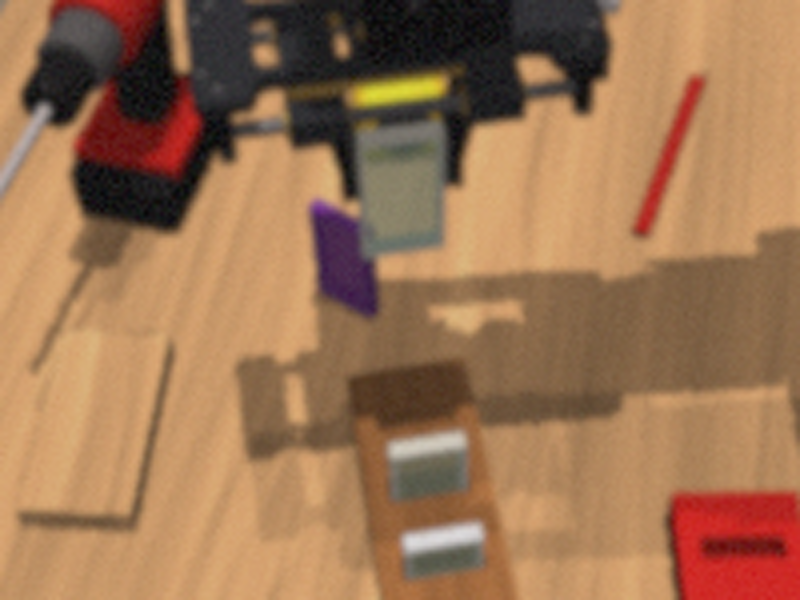

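The plate hangs upright between the pads, side crop (360-445, 120-255). Mid and short plates are still in the rack. Now the transfer.

Request:
servo_tool:
  rows: [1, 0, 0, 0, 3.6, 1, 0, 0, 0, 5, 1, 0, 0, 0, 5, 1, 0, 0, 0, 4, 1, -0.01, -0.0016, 0, 0]

```text
time: 7.18
position: [0.5443, 0.2315, 0.2462]
tool_rot: [0.688, 0.726, -0.001, -0.001]
ft_force: [0.7, 1.1, -1.3]
grip_width: 0.044
grip_force: 25.0
```

Request:
servo_tool:
  rows: [1, -0.02, -0.003, 0, 0, 1, -0.0275, -0.0038, 0, 0, 1, -0.0275, -0.0038, 0, 0, 1, -0.0275, -0.0038, 0, 0, 1, -0.0275, -0.0038, 0, 0]

```text
time: 7.6
position: [0.5328, 0.0982, 0.2468]
tool_rot: [0.687, 0.727, -0.001, -0.001]
ft_force: [0.2, 0.2, -0.5]
grip_width: 0.0437
grip_force: 25.0
```

Request:
servo_tool:
  rows: [1, -0.0275, -0.0038, 0, 0, 1, -0.0275, -0.0038, 0, 0, 1, -0.0275, -0.0038, 0, 0, 1, -0.0275, -0.0038, 0, 0, 1, -0.0275, -0.0038, 0, 0]

```text
time: 8.02
position: [0.5212, -0.0401, 0.247]
tool_rot: [0.687, 0.727, -0.001, -0.001]
ft_force: [0.2, -0.7, -1.2]
grip_width: 0.0437
grip_force: 25.0
```

Request:
servo_tool:
  rows: [1, -0.0275, -0.0038, 0, 0, 1, -0.0275, -0.0038, 0, 0, 1, -0.0275, -0.0038, 0, 0, 1, -0.0275, -0.0038, 0, 0, 1, -0.0275, -0.0038, 0, 0]

```text
time: 8.43
position: [0.5096, -0.1782, 0.2469]
tool_rot: [0.687, 0.727, -0.0, -0.001]
ft_force: [0.2, -1.1, -2.1]
grip_width: 0.0436
grip_force: 25.0
```

Request:
servo_tool:
  rows: [1, -0.0275, -0.0038, 0, 0, 1, -0.0275, -0.0038, 0, 0, 1, -0.0275, -0.0038, 0, 0, 1, -0.02, -0.003, 0, 0, 1, -0.01, -0.0016, 0, 0]

```text
time: 8.85
position: [0.4999, -0.2929, 0.2469]
tool_rot: [0.688, 0.726, -0.001, -0.001]
ft_force: [0.3, -0.8, -1.3]
grip_width: 0.0439
grip_force: 25.0
```

Request:
servo_tool:
  rows: [1, 0, 0, 0, 0, 1, 0, 0, 0, 0]

```text
time: 9.02
position: [0.5004, -0.2893, 0.2472]
tool_rot: [0.688, 0.726, 0.0, -0.001]
ft_force: [0.2, -0.3, -0.6]
grip_width: 0.0441
grip_force: 25.0
```

Run:
```python
from h import *
P=[];Q=[]
for i in range(4):
    p=robot.camera('side' if i%2 else 'top');o=robot.get_obs();P.append(o['position']);Q.append(o['tool_rot'])
    for r in robot.place_of(p,'beam')[:1]+robot.place_of(p,'coupon_window')[:1]: print(np.round(r['at'],4),round(r['score'],2))
print(np.mean(P,0)); q=np.mean(Q,0);x,y=q[:2];print(np.degrees(np.arctan2(y*y-x*x,2*x*y)),q)
```

```text
[ 0.5018 -0.3101  0.1089] 0.77
[0.6113 0.146  0.0232] 0.56
[ 0.5021 -0.2869  0.217 ] 0.56
[ 0.5008 -0.3102  0.1078] 0.82
[0.613  0.142  0.0207] 0.47
[0.6109 0.1431 0.0224] 0.8
[ 0.50123635 -0.28883692  0.24791101]
3.1829261855847317 [ 6.87195555e-01  7.26472071e-01  1.02929166e-04 -4.50870059e-04]
```

Request:
servo_tool:
  rows: [1, -0.0115, 0, 0, 0, 1, -0.0115, 0, 0, 0, 1, 0, 0, 0.01, 0, 1, 0, 0, 0.015, 0, 1, 0, 0, 0.02, 0]

```text
time: 10.03
position: [0.5032, -0.3145, 0.2032]
tool_rot: [0.688, 0.726, 0.0, 0.002]
ft_force: [-0.2, -1.1, -2.2]
grip_width: 0.0439
grip_force: 25.0
```

Request:
servo_tool:
  rows: [1, 0, 0, 0.02, 0, 1, 0, 0, 0.02, 0, 1, 0, 0, 0.014, 0, 1, 0, 0, 0.008, 0, 1, 0, 0, 0, 0]

```text
time: 10.45
position: [0.5013, -0.3123, 0.1384]
tool_rot: [0.688, 0.726, -0.0, -0.002]
ft_force: [0.3, 0.8, -1.3]
grip_width: 0.044
grip_force: 25.0
```

Run:
```python
from fit import *
P=[];Q=[];im=[]
for i in range(6):
    p=robot.camera('side' if i%2 else 'top');o=robot.get_obs();P.append(o['position']);Q.append(o['tool_rot'])
    for k in('beam','coupon_window'):
        for r in robot.place_of(p,k)[:2]: print(k,np.round(r['at'],4),round(r['score'],2))
    if i>3:
        c=proj(p,[.502,-.312,.11])[0].astype(int);w,h=48,72
        t=cv2.resize(p['pixels'][c[1]-h//2:c[1]+h//2,c[0]-w//2:c[0]+w//2],(400,600),interpolation=cv2.INTER_CUBIC)
        s=[.502,-.312,np.radians(3.2)]
        for q,col in ((box(0,0,.0875,.1775,.044,.01),(0,255,0)),(box(0,0,.11,.11,0,.12),(255,0,255))):
            for u in (proj(p,world(q,s))-c+[w/2,h/2]+.5)*400/w: cv2.circle(t,tuple(u.astype(int).tolist()),4,col,-1)
        im.append(t)
cv2.imwrite('pics/v1.png',np.hstack(im)[...,::-1])
print(np.mean(P,0)); q=np.mean(Q,0);x,y=q[:2];print(np.degrees(np.arctan2(y*y-x*x,2*x*y)),q,o['time'])
```

```text
beam [ 0.5023 -0.3085  0.1105] 0.72
coupon_window [0.6101 0.1408 0.0236] 0.4
coupon_window [7.759e-01 5.770e-02 5.000e-04] 0.35
beam [ 0.5022 -0.3129  0.1139] 0.97
coupon_window [ 0.5051 -0.3132  0.1095] 0.77
coupon_window [0.6137 0.1452 0.0208] 0.73
beam [ 0.502  -0.31    0.1094] 0.83
coupon_window [0.6121 0.141  0.0238] 0.55
beam [ 0.5022 -0.3151  0.1118] 0.73
coupon_window [0.6122 0.1465 0.0207] 0.87
coupon_window [ 0.5035 -0.3112  0.1116] 0.69
beam [ 0.5001 -0.3105  0.1099] 0.67
beam [ 0.7513 -0.1829 -0.0029] 0.44
coupon_window [0.6116 0.1458 0.0251] 0.52
coupon_window [ 0.4998 -0.3112  0.1169] 0.34
beam [ 0.5006 -0.3128  0.1108] 0.59
beam [ 0.5006 -0.3121  0.0874] 0.51
coupon_window [ 0.5039 -0.3095  0.1069] 0.65
coupon_window [0.6107 0.1451 0.0225] 0.56
[ 0.50272883 -0.31312714  0.14132447]
3.106182233652368 [6.87681896e-01 7.26011644e-01 8.59583229e-06 2.93340588e-04] 11.25
```

View pics/v1.png

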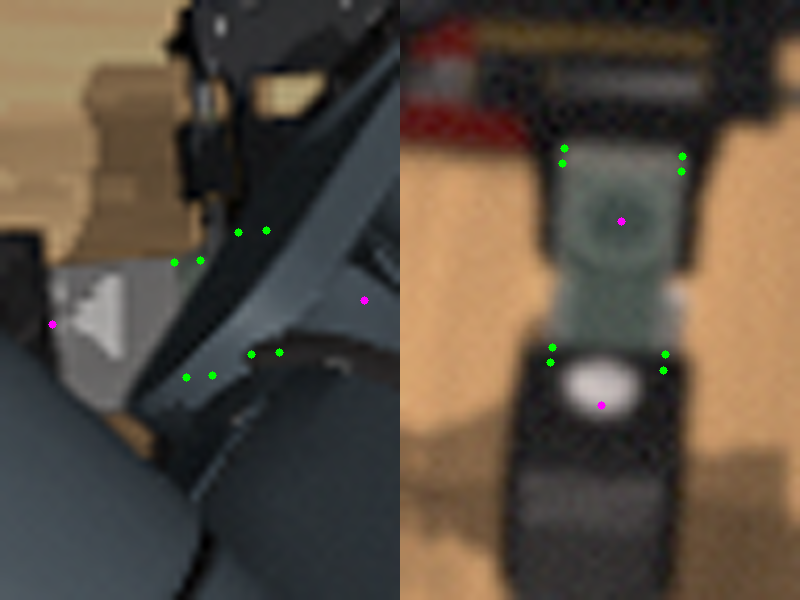

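The side crop shows the far lens (612,220) through the lower half of the plate. The plate's outline (556-683) matches the planned pose. Beam and window estimates agree within their scatter (about 5 mm at most), and the tool is steady, so I'm handing in.

```bash
python3 -c "
from rig import robot
print(robot.hand_in())"
```

```text
the job is handed in; nothing more can be done
None
```

I lifted the tallest plate straight out of the rack by its two frosted edges and handed in with it held upright between the viewer heads, its lower half in the light. Position is within a few mm and squareness within about half a degree, by my measurements; no verdict came back.

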